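# Close the one-hand bar clamp on the glued foam block and keep it squeezed

## Robot

A 6-joint arm with a two-finger parallel gripper is mounted at the origin on the work surface. World frame = base frame: x ahead of the robot, y to its left, z up, the work surface at z = 0. Lengths are in m, angles in degrees, forces in N, time in s.
With the tool pointing down it reaches from about 0.375 to 0.9 m from the base axis. Payload 3.1 kg.
Tool frame: the origin (TCP) lies at the very end of the fingers, on their centre line; the grasp point (between the pads) lies grip_point_offset behind it (grip_point_offset is the distance from the TCP to the grasp point, in m); z points along the fingers, y is the line along which they close (so a half turn about z gives the same grasp; the last joint's range is limited). The gripper opens to 87 mm and grips with 3 to 60 N. Pads are 19 mm wide; open, the fingers measure 117 mm over their backs; the gripper's body (75 mm by 190 mm) begins 51 mm behind the grasp point.
Start: joints at [-83.566, 30.224, 82.088, -0, 67.689, -10.227], TCP at [0.179, -0.599, 0.223] pointing down, gripper open.
Joint ranges: [-176.69, 176.69], [-43.24, 126.21], [12.49, 139.97], [-82, 262], [0, 151.66], [-163.58, 163.58]. Speed limits (degrees/s): [159.86, 159.86, 180, 180, 180, 180].

## Interface

Orientations are given as a 3x3 rotation matrix whose columns are the frame's x, y, z axes.
In Python, from rig import * gives the robot as it stands.
- The arm moves only by the tool move_arm, never from a script. Its argument "increments" is a list of rows, each a list of 3 entries, a list of its own where there are three numbers: the shift along the tool's x, y, z in units of 30 mm (1.0 is 30 mm), then the turn, a rotation vector about the tool's x, y, z in units of 120 degrees (1.0 is 120 degrees), then the closure, from 0 (fully open) to 1 (shut). A call has 1 to 20 rows; each row shifts and turns the commanded pose from where the row before left it, along the tool's axes as they then stand; what a row does not reach is not made up. A row lasts 1/12 s, in which the tool goes at most 41.7 mm and 7.16 degrees, less where a joint would pass 70% of its speed; a pose out of reach is approached as far as the arm can. A call with a number of a shift or a turn outside -1 to 1 is refused whole. A call with a gripper value outside its range is refused whole. The fingers move at their own pace and stop on an object; the grip force is fixed at half the most. Time passes only in rows, so rows that do not move let the fingers close. It gives the time, the measured TCP pose, the force, the opening and the grip force at its end, in the units of the state.
- read_state(): the state, without advancing time (a new reading comes with each control period).
- capture(name): name is "scene" or "top" or "wrist"; returns a dict with "img" (480x640x3 uint8, red, green, blue), "mtx" (3x3 intrinsics, pixels), "eye" and "rotation" of the camera in the world. Camera axes: x right, y down, z forward; pixel columns grow to the right and rows downward; lengths in m; the calibration is good to about 2 mm. A picture is of the moment at which its call begins. There is no depth.
- hand_in(): hands the job in; it is judged then, once.
Trained networks look in a picture, given as the dict that the camera call returned (one of the last four; its "shot" number tells which), for a name from the list of things; names that differ only in an ending like _2 or _b are one class to them, and where a whole thing is asked for, a point or a joint stands for the part that bears it (a point fixed in the world has none). Each returns a list of dicts, best first, with "confidence" (0 to 1); they miss things now and then, are a little off and sometimes report something else, mostly with a low value. They report only what shows in the picture. A call takes as long as a camera call. They do not tell look-alikes from the thing itself.
- search_frame(picture, label): "extent" ([left, top, right, bottom] as shares, 0 to 1, of the picture: columns of its width, rows of its height, round what is visible of it).
- pinpoint(picture, label): "xy" ([column, row] as shares, 0 to 1, of the picture: columns of its width, rows of its height: a listed point, or the origin of a listed thing).
The state is a dict: "time_s": time; "joint_positions": joint angles; "qvel": joint speeds; "tau": joint torques, N m; "position": TCP position; "tcp_rot": TCP orientation; "force": force on the tool from outside, world axes, zero at the start; "moment": the same for the moment, N m; "opening": opening from 0.0 (shut) to 1.0 (fully open); "grasp_force": force on a finger pad.
Only numpy, scipy, OpenCV 4.12 (cv2) and the standard library are available. Lean on these libraries where they do the work, as an engineer would, in place of code of your own. Each camera call takes 0.05 s, during which the arm holds its last target. There are 200 camera calls.

## Task

The pale blue foam block in the mouth of the one-hand bar clamp has just been glued: push the clamp's loose tail jaw along the bar towards the block until its red spring catch clicks down into the notch, then take the handle and trigger together in the gripper and pump the trigger, squeezing and letting it spring back, until the block is held firmly between both rubber pads. Squeeze gently, the foam crushes under a hard grip, and finish while holding: the gripper still closed on handle and trigger, keeping the pressure on the block while the glue grabs. Leave the clamp and block lying flat on the cupboard floor and do not disturb the things in the long tray.

Things in the scene. Friction and masses are not known exactly. Their poses are not given: they have to be found in the camera images.
- squeeze (a point): Grip point of the black and orange one-hand bar clamp (0.8 kg, loose, lying on its side): 16 mm above the floor, midway between the outer faces of handle (at -x) and orange trigger (at +x), 70 mm from the bar's axis. Axes: x along the bar to the tail jaw, y from handle side to throat, z up. The clamp shifts freely on the floor and centres itself between closing fingers; keep the gripper in place.
- handle: Fixed black handle, 24 mm thick along x, 32 mm high off the floor; like the trigger it runs along -y and can be gripped 50 to 95 mm from the bar's axis. Over the outer faces handle and trigger measure 60 mm released, 42 mm fully squeezed; open by 80 mm between strokes. Origin: floor level under the bar's axis, at the head pad's face (78 mm beyond the handle's outer face).
- trigger_shoe: Orange finger part of the trigger, 14 mm thick along x, 70 mm long, from 1 to 31 mm above the floor; origin at the trigger's pivot in the head, 16 mm above the floor, 45 mm from the bar's axis on the throat side.
- jaw_back (a point): Middle of the outer face of the sliding tail jaw, 16 mm above the floor, 56 mm from the bar's axis on the throat side: push here to -x (axes as squeeze). The black jaw is 26 mm thick along x, its top 30 mm above the floor; the face reaches 24 mm either way along y. The bar's end sticks out behind the jaw, 40 mm clear of this point.
- pad_face (a point): Middle of the clamping face of the tail jaw's black rubber pad, 16 mm above the floor (axes as squeeze; pad 34 mm wide along y, 27 mm high; it presses to -x).
- block_mid (a point): Centre of the pale blue rigid foam pipe-saddle block: 62 mm along its x (the way it is clamped, within 0.06 rad of the bar), 60 mm along y, 40 mm high with a groove on top and a brown glue line across the middle; 30 g, loose on the floor between the two pads.
- tail_jaw (a joint): Slide of the tail jaw on the bar, m: distance outside its notch; 0 in the notch, 0.022 to 0.048 at the start. It slides with 1 to 2 N. Once caught it is fast on the bar with up to 1.5 mm of play either way, and a further push of some 4 N only drags the whole clamp along.
- catch (a joint): Red spring catch on the tail jaw, m: 0.004 while its plunger rides on the bar's edge, 0 (or just below) once it has dropped into the notch.
- bar (a joint): Toothed bar through the clamp's head, m: distance drawn in, at most 0.060. The ratchet lets it go inwards only (teeth of 5 mm; under load it slips back up to one tooth when the trigger is let go, so pressure lasts only while squeezed). A full stroke draws it in 5 mm (the first up to 8); 15 to 30 mm are needed until the block is tight, then it comes no further. Brake about 4 N.
- trigger (a joint): Orange trigger, rad: 0 released, 0.155 fully squeezed (18 mm at the grip point); springs back with 2 to 3 N and must come back below 0.02 for a new stroke. A grip of 10 N takes it home while the jaw runs free; once the block is tight it mostly stops short of the full stroke. The jaw then presses with roughly 0.7 to 1.4 times the grip: 14 to 25 N of grip is right.
- jaw_pad: Rubber pad of the tail jaw, springy (8 N per mm). It shall end up pressing on the block with 6 to 70 N, 10 to 40 N being best. Origin on the bar's axis, not on the pad.
- head_pad: Rubber pad of the fixed head jaw, 34 mm wide, 27 mm high, its centre 56 mm from the bar's axis on the throat side; origin as handle.
- block: The foam block as a body, origin at the centre of its underside.
- bleach: Bystander in the tray: yellow bleach bottle with red cap, 80 mm wide, 225 mm high, origin at the centre of its base.
- sink_plug: Bystander in the tray: black rubber sink plug, 52 mm wide, 18 mm high, origin at the centre of its base.
- tap_handle: Bystander in the tray: chrome cross-head tap handle, 73 mm wide, 46 mm high, origin at the centre of its base.
- spring_clamp: Bystander in the tray: steel spring clamp with orange tips, 110 mm long, 24 mm high, origin at the centre of its underside.
- bowl: Bystander in the tray: green melamine bowl, 116 mm wide, 50 mm high, origin at the centre of its base.
- glass_bottle: Bystander in the tray: amber glass bottle with metal twist cap, 62 mm wide, 190 mm high, origin at the centre of its base.
Mind the look-alikes: they are no part of the job. Leave any pink or turquoise look-alike of the block alone.

How it is judged (in metres and radians):
On the way, in this order (a step that is already met when the one before it is completed fails the run):
1. the tail jaw is pushed in until its catch has dropped into the notch (value of joint catch below 0.0015 m and value of joint tail_jaw between -0.004 and 0.004 m), for 0.2 s.
2. the trigger, gripped together with the handle, has drawn the jaw in until both pads press on the block (contact force between jaw_pad and block above 6 N and contact force between head_pad and block above 5 N and contact force between the fingers and trigger_shoe above 3 N and contact force between the fingers and handle above 3 N), for 0.2 s.
At the end, for the whole second after the job is handed in: Tail jaw caught (catch below 1.5 mm, jaw within 4 mm of the notch); jaw pad on block over 6 N, head pad on block over 5 N (neither over 70 N); fingers on trigger and on handle over 3 N each; clamp and block flat on the floor (within 10 mm, 0.12 rad); things in the tray within 25 mm (all of step 1 and all of step 2 and height (world z) of each of squeeze, block_mid below 0.026 m and angle between each of squeeze, block_mid's own z axis and vertical below 0.12 rad); the arm keeps its last pose, push and grip.
It fails at once if the foam block is crushed: a pad presses on it with more than 70 N (contact force between any of jaw_pad, head_pad and block above 70 N).
It fails at once if a thing in the tray is disturbed (moved by more than 25 mm) (distance of any of bleach, sink_plug, tap_handle, spring_clamp, bowl, glass_bottle from where it was at the start of the episode above 0.025 m).
It also fails if it takes over 67 s, if anything falls off the work surface, if the arm or the gripper's body presses on something with over 40 N, if the wrist force passes 120 N, or if a joint passes its speed limit or range.

## Working session

There is one attempt and no reset: what is moved stays moved. The work goes in short steps, Python scripts to look and compute and a tool call to move; the robot and the scene stay as the last step left them, time stands still between calls to the robot, and variables do not carry over. Pictures are saved under pics/ and viewed, at most 11 in all, crops included, and the job is handed in when it is done.

Besides the shell and the picture viewer there is one more tool, called after "Call:" in YAML: its name, and indented under it one key for each argument. move_arm: Moves the arm, as the interface text tells. Its arguments: {"type":"object","properties":{"increments":{"type":"array"}},"required":["increments"]}

```bash
mkdir -p pics; ls; cat > h.py <<'E'
from rig import *
import numpy as np, cv2
def ray(c,xy):
    h,w=c["img"].shape[:2]
    d=np.linalg.inv(c["mtx"])@[xy[0]*w,xy[1]*h,1]
    return np.array(c["rotation"])@d
def at(c,xy,z):
    d=ray(c,xy); e=np.array(c["eye"]); return (e+d*(z-e[2])/d[2]).round(4)
Z=dict(squeeze=.016,jaw_back=.016,pad_face=.016,block_mid=.02,handle=0,trigger_shoe=.016,block=0)
def find(c,names=Z):
    for n in names:
        for r in pinpoint(c,n)[:3]: print(n,round(r["confidence"],2),at(c,r["xy"],Z[n]), (np.array(r["xy"])*[640,480]).round())
def save(c,f): cv2.imwrite("pics/"+f,c["img"][:,:,::-1])
E
python3 - <<'E'
from h import *
for n in("scene","top"):
    c=capture(n);save(c,n+"0.png");print(n,c["eye"]);find(c)
print(read_state())
E
```

```text
pics
scene [ 1.20573954 -0.282438    0.58257446]
squeeze 0.6 [0.4814 0.1115 0.016 ] [358. 218.]
jaw_back 0.66 [ 0.6064 -0.0934  0.016 ] [280. 287.]
jaw_back 0.65 [ 0.7714 -0.0181  0.016 ] [369. 344.]
pad_face 0.53 [ 0.6099 -0.0599  0.016 ] [300. 283.]
block_mid 0.95 [0.3563 0.0396 0.02  ] [299. 193.]
block_mid 0.92 [ 0.4308 -0.0527  0.02  ] [268. 222.]
block_mid 0.68 [0.6064 0.2351 0.02  ] [450. 237.]
trigger_shoe 0.29 [0.5915 0.0366 0.016 ] [348. 262.]
block 0.87 [0.6027 0.2422 0.    ] [450. 244.]
block 0.84 [0.3435 0.0546 0.    ] [304. 197.]
block 0.81 [ 0.4251 -0.0506  0.    ] [269. 229.]
top [ 0.35679744 -0.00599546  1.04164149]
squeeze 0.77 [0.4722 0.1101 0.016 ] [262. 286.]
jaw_back 0.79 [ 0.6009 -0.086   0.016 ] [372. 218.]
pad_face 0.41 [ 0.605  -0.0619  0.016 ] [359. 215.]
block_mid 0.91 [ 0.4337 -0.0584  0.02  ] [356. 309.]
block_mid 0.88 [0.5969 0.0211 0.02  ] [313. 218.]
block_mid 0.6 [0.3581 0.0449 0.02  ] [297. 352.]
handle 0.61 [ 0.7428 -0.1341  0.    ] [396. 147.]
block 0.91 [0.5985 0.0241 0.    ] [312. 220.]
block 0.81 [0.6099 0.2431 0.    ] [193. 212.]
block 0.8 [0.4739 0.2509 0.    ] [185. 285.]
{'time_s': 0.8, 'joint_positions': array([-8.35652634e+01,  3.02197291e+01,  8.20881054e+01, -1.28103934e-03,
        6.76910893e+01, -1.02266180e+01]), 'qvel': array([-0.02595544, -0.04382785, -0.04330989, -0.01980276,  0.05567057,
       -0.08632314]), 'tau': array([-8.73347490e-04, -4.39951265e+01, -1.76978552e+01,  6.32781233e-02,
        5.02063497e-02, -1.56362074e-05]), 'position': array([ 0.17922175, -0.59871656,  0.22258667]), 'tcp_rot': array([[ 9.58013665e-01,  2.86722545e-01, -1.84494465e-05],
       [ 2.86722544e-01, -9.58013665e-01, -2.09833124e-05],
       [-2.36912106e-05,  1.48124277e-05, -1.00000000e+00]]), 'force': array([-0.75811652,  0.65396849,  0.604626  ]), 'moment': array([-0.02465664,  0.02051313,  0.02556564]), 'grasp_force': 0.0, 'opening': 1.0034968208777582}
```

View pics/top0.png

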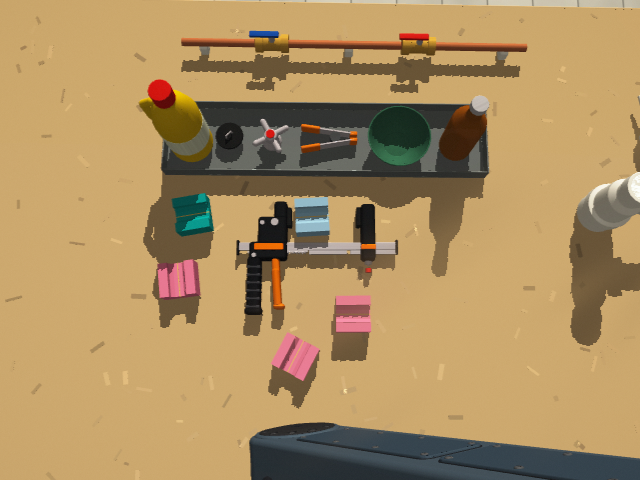

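View pics/scene0.png

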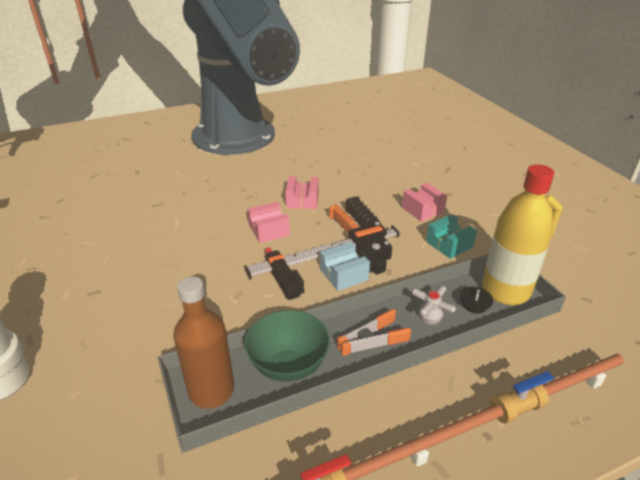

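The top view shows the bar running horizontally at row 247, from column 238 to 397. The tail jaw is on the right at (368,232), which is world -y. The throat faces +x, the blue block is at (312,217), and the handle and trigger are at (253–278,285). The tray is at rows 103–175. Next I'll move to behind the jaw with the fingers closed.

Call:
move_arm:
  increments:
    - [[0,0,0],[0,0,0.0465],1]
    - [[0,0,0],[0,0,0.0465],1]
    - [[0,0,0],[0,0,0.0465],1]
    - [[0.94,-1,0],[0,0,0],1]
    - [[0.94,-1,0],[0,0,0],1]
    - [[0.94,-1,0],[0,0,0],1]
    - [[0.94,-1,0],[0,0,0],1]
    - [[0.94,-1,0],[0,0,0],1]
    - [[0.94,-1,0],[0,0,0],1]
    - [[0.94,-1,0],[0,0,0],1]
    - [[0.94,-1,0],[0,0,0],1]
    - [[0.94,-1,0],[0,0,0],1]
    - [[0.94,-1,0],[0,0,0],1]
    - [[0.94,-1,0],[0,0,0],1]
    - [[0.94,-1,0],[0,0,0],1]
    - [[0.94,-1,0],[0,0,0],1]
    - [[0.94,-1,0],[0,0,0],1]
    - [[0.94,-1,0],[0,0,0],1]

```text
time_s: 2.3
position: [0.604, -0.1475, 0.2227]
tcp_rot: [[1.0, -0.001, 0.0], [-0.001, -1.0, -0.0], [0.0, 0.0, -1.0]]
force: [-0.2, -1.0, -0.4]
opening: 0.004
grasp_force: 0.0
```

```bash
python3 - <<'E'
from h import *
s=read_state();print(s["position"],s["tcp_rot"].round(3),s["opening"],grip_point_offset if 'grip_point_offset' in globals() else None)
c=capture("top");print([at(c,np.array(p)/[640,480],.02) for p in((238,246.5),(397,247))]);find(c,["squeeze","jaw_back"])
c=capture("wrist");save(c,"w1.png");print(c["eye"]);find(c)
E
```

```text
[ 0.60403276 -0.14750332  0.22273291] [[ 1.    -0.001  0.   ]
 [-0.001 -1.    -0.   ]
 [ 0.     0.    -1.   ]] 0.004352220164421507 0.0187
[array([0.543 , 0.1547, 0.02  ]), array([ 0.5464, -0.1311,  0.02  ])]
squeeze 0.77 [0.4758 0.1085 0.016 ] [263. 284.]
squeeze 0.2 [0.5971 0.0195 0.016 ] [314. 219.]
[ 0.67887319 -0.14596865  0.38538272]
squeeze 0.78 [0.4744 0.1091 0.016 ] [111. 320.]
jaw_back 0.96 [ 0.606  -0.0895  0.016 ] [274. 211.]
jaw_back 0.64 [ 0.7448 -0.2367  0.016 ] [418.  73.]
pad_face 0.77 [ 0.605  -0.0538  0.016 ] [241. 212.]
pad_face 0.44 [ 0.6047 -0.0869  0.016 ] [271. 213.]
block_mid 0.86 [0.601  0.0258 0.02  ] [167. 216.]
block_mid 0.2 [ 0.7536 -0.0148  0.02  ] [190.  61.]
block 0.65 [0.5973 0.0291 0.    ] [172. 216.]
```

View pics/w1.png

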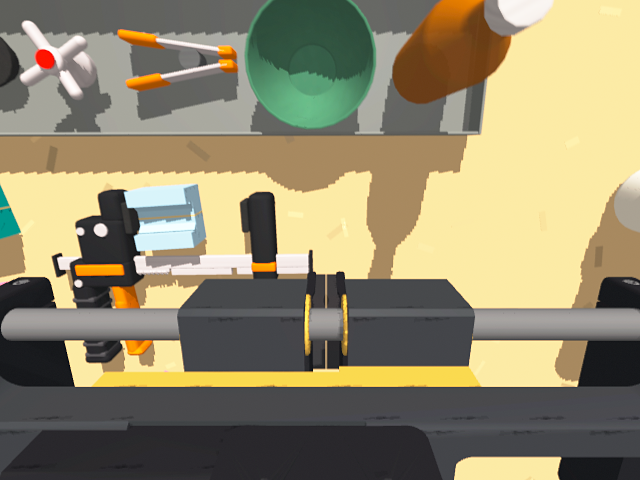

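The wrist view shows the jaw at (262,235), with the bar end at (310,262) clear of the closed fingers. The networks agree with this: jaw back is at (0.605, -0.089). I'll descend and push.

Call:
move_arm:
  increments:
    - [[0,0,1],[0,0,0],1]
    - [[0,0,1],[0,0,0],1]
    - [[0,0,1],[0,0,0],1]
    - [[0,0,1],[0,0,0],1]
    - [[0,0,1],[0,0,0],1]
    - [[0,0,1],[0,0,0],1]
    - [[0,0,0.7],[0,0,0],1]
    - [[0,0,0.4],[0,0,0],1]
    - [[0,-0.6,0],[0,0,0],1]
    - [[0,-0.5,0],[0,0,0],1]
    - [[0,-0.15,0],[0,0,0],1]
    - [[0,-0.15,0],[0,0,0],1]
    - [[0,-0.15,0],[0,0,0],1]
    - [[0,-0.15,0],[0,0,0],1]
    - [[0,-0.15,0],[0,0,0],1]
    - [[0,0,0],[0,0,0],1]

```text
time_s: 4.18
position: [0.6039, -0.094, 0.0104]
tcp_rot: [[1.0, -0.001, 0.002], [-0.001, -1.0, -0.001], [0.002, 0.001, -1.0]]
force: [0.1, 0.8, 1.2]
opening: 0.006
grasp_force: 0.4
```

```bash
python3 - <<'E'
from h import *
s=read_state();print(s["position"],s["force"])
c=capture("wrist");save(c,"w2.png");find(c)
E
```

```text
[ 0.60385018 -0.09395054  0.01038397] [0.06351311 0.75577724 1.24070876]
block_mid 0.86 [0.6009 0.026  0.02  ] [ 82. 307.]
block 0.56 [0.6002 0.0257 0.    ] [108. 291.]
```

View pics/w2.png

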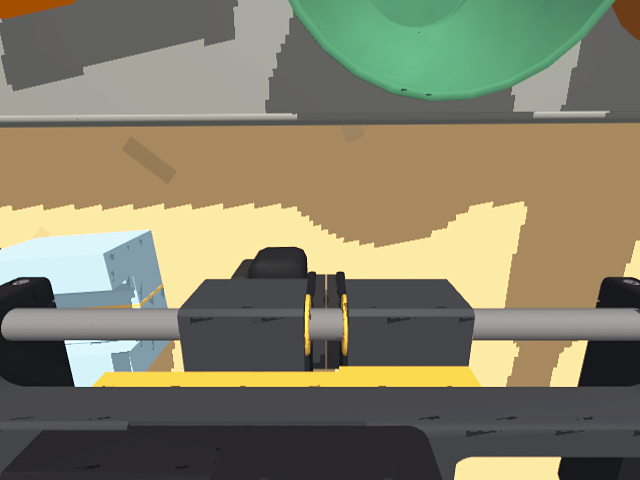

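The jaw's end shows just left of the fingers at (280,262), close to contact. I'll push on slowly.

Call:
move_arm:
  increments:
    - [[0,-0.12,0],[0,0,0],1]
    - [[0,-0.12,0],[0,0,0],1]
    - [[0,-0.12,0],[0,0,0],1]
    - [[0,0,0],[0,0,0],1]

```text
time_s: 4.92
position: [0.6028, -0.0821, 0.0095]
tcp_rot: [[1.0, -0.001, -0.0], [-0.001, -1.0, 0.0], [-0.0, -0.0, -1.0]]
force: [-0.2, -0.6, 0.3]
opening: 0.01
grasp_force: 0.5
```

Call:
move_arm:
  increments:
    - [[0,-0.1,0],[0,0,0],1]
    - [[0,-0.1,0],[0,0,0],1]

```text
time_s: 5.08
position: [0.6028, -0.0769, 0.0095]
tcp_rot: [[1.0, -0.001, -0.0], [-0.001, -1.0, -0.0], [-0.0, 0.0, -1.0]]
force: [-1.1, -2.8, 0.4]
opening: 0.006
grasp_force: 1.5
```

Call:
move_arm:
  increments:
    - [[0,-0.1,0],[0,0,0],1]
    - [[0,-0.1,0],[0,0,0],1]

```text
time_s: 5.25
position: [0.6028, -0.0707, 0.0095]
tcp_rot: [[1.0, -0.001, -0.0], [-0.001, -1.0, -0.0], [-0.0, 0.0, -1.0]]
force: [-0.7, -2.2, 0.1]
opening: 0.008
grasp_force: 1.5
```

```bash
python3 - <<'E'
from h import *
c=capture("scene");find(c,["squeeze","jaw_back","pad_face","block_mid"]);cv2.imwrite("pics/s2.png",cv2.resize(c["img"][180:330,220:420,::-1],(800,600)))
E
```

```text
squeeze 0.61 [0.4706 0.1112 0.016 ] [356. 216.]
jaw_back 0.74 [ 0.6041 -0.0626  0.016 ] [297. 281.]
block_mid 0.92 [ 0.429  -0.0514  0.02  ] [269. 222.]
block_mid 0.91 [0.6019 0.0248 0.02  ] [345. 265.]
block_mid 0.85 [0.4854 0.2533 0.02  ] [423. 202.]
```

View pics/s2.png

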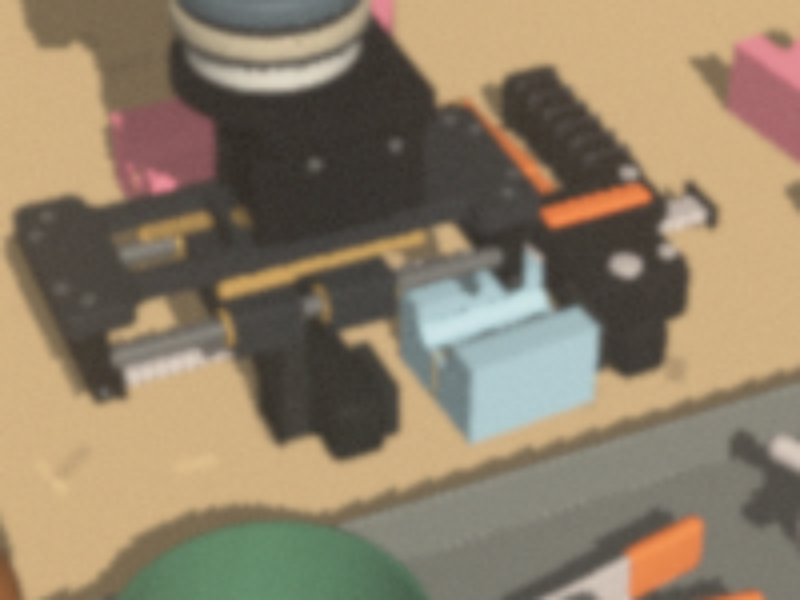

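The jaw sits just ahead of the fingers in the crop and has moved in about 25 mm. The body clears the block and the head, so I'll continue.

Call:
move_arm:
  increments:
    - [[0,-0.1,0],[0,0,0],1]
    - [[0,-0.1,0],[0,0,0],1]

```text
time_s: 5.67
position: [0.6029, -0.0653, 0.0094]
tcp_rot: [[1.0, -0.001, -0.0], [-0.001, -1.0, -0.0], [-0.0, 0.0, -1.0]]
force: [-0.3, -2.6, -1.4]
opening: 0.006
grasp_force: 1.2
```

Call:
move_arm:
  increments:
    - [[0,-0.1,0],[0,0,0],1]
    - [[0,-0.1,0],[0,0,0],1]

```text
time_s: 5.83
position: [0.6036, -0.0593, 0.0095]
tcp_rot: [[1.0, -0.001, 0.001], [-0.001, -1.0, -0.001], [0.001, 0.001, -1.0]]
force: [0.8, -3.7, -1.9]
opening: 0.006
grasp_force: 1.8
```

```bash
python3 - <<'E'
from h import *
c=capture("scene");find(c,["squeeze","jaw_back","pad_face","block_mid"])
c=capture("top");find(c,["squeeze"])
E
```

```text
squeeze 0.84 [0.4803 0.1073 0.016 ] [356. 219.]
squeeze 0.23 [ 0.6009 -0.0183  0.016 ] [321. 273.]
jaw_back 0.78 [ 0.6048 -0.0556  0.016 ] [301. 281.]
pad_face 0.58 [ 0.6001 -0.0201  0.016 ] [320. 273.]
block_mid 0.61 [0.5977 0.2399 0.02  ] [449. 234.]
block_mid 0.57 [0.5964 0.0316 0.02  ] [347. 262.]
block_mid 0.56 [0.4925 0.2458 0.02  ] [421. 205.]
squeeze 0.85 [0.4723 0.1113 0.016 ] [261. 286.]
```

Call:
move_arm:
  increments:
    - [[0,-0.1,0],[0,0,0],1]
    - [[0,-0.1,0],[0,0,0],1]

```text
time_s: 6.35
position: [0.6036, -0.0537, 0.0097]
tcp_rot: [[1.0, -0.001, 0.002], [-0.001, -1.0, -0.001], [0.002, 0.001, -1.0]]
force: [1.4, -3.2, -1.4]
opening: 0.006
grasp_force: 2.0
```

Call:
move_arm:
  increments:
    - [[0,-0.1,0],[0,0,0],1]
    - [[0,-0.1,0],[0,0,0],1]

```text
time_s: 6.52
position: [0.6035, -0.0472, 0.0097]
tcp_rot: [[1.0, -0.001, 0.001], [-0.001, -1.0, -0.001], [0.001, 0.001, -1.0]]
force: [1.1, -5.0, -1.4]
opening: 0.004
grasp_force: 2.1
```

```bash
python3 - <<'E'
from h import *
c=capture("scene");find(c,["squeeze","jaw_back","pad_face","block_mid"]);cv2.imwrite("pics/s3.png",cv2.resize(c["img"][180:330,220:420,::-1],(800,600)))
c=capture("top");find(c,["squeeze"])
E
```

```text
squeeze 0.63 [0.4751 0.1208 0.016 ] [361. 216.]
squeeze 0.36 [0.5944 0.0327 0.016 ] [347. 263.]
jaw_back 0.73 [ 0.6064 -0.0424  0.016 ] [309. 279.]
jaw_back 0.42 [0.5669 0.0628 0.016 ] [355. 250.]
pad_face 0.44 [ 0.6017 -0.0044  0.016 ] [329. 271.]
block_mid 0.91 [ 0.4273 -0.0509  0.02  ] [269. 221.]
block_mid 0.82 [0.5969 0.2389 0.02  ] [449. 234.]
block_mid 0.75 [0.4827 0.2532 0.02  ] [422. 201.]
squeeze 0.66 [0.467  0.1202 0.016 ] [256. 289.]
```

View pics/s3.png

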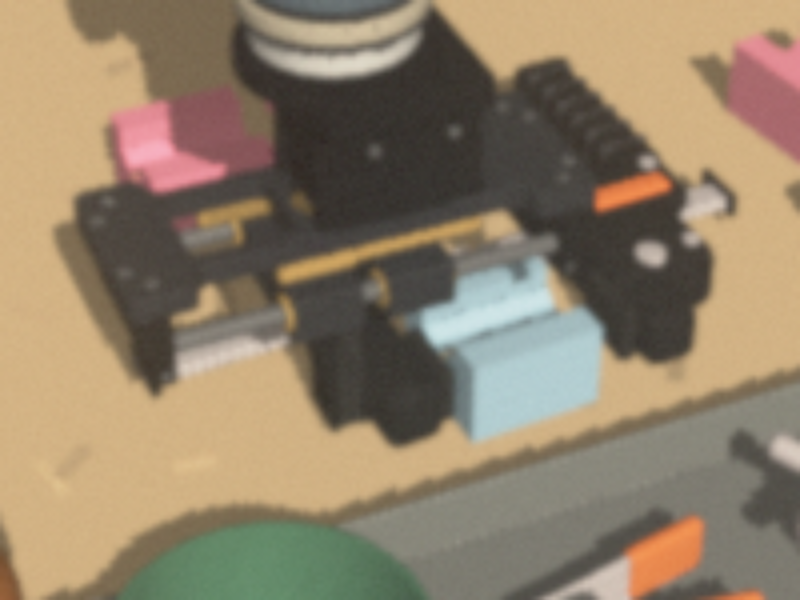

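The whole clamp has shifted about 9 mm to +y (trigger end from y 0.111 to 0.120) at 5 N. That means the jaw has caught and is dragging the clamp. I'll back off, rise and go over the grip point.

Call:
move_arm:
  increments:
    - [[0,0.3,0],[0,0,0],1]
    - [[0,0.3,0],[0,0,0],1]
    - [[0,0,-0.5],[0,0,0],0.5]
    - [[0,0,-1],[0,0,0],0]
    - [[0,0,-1],[0,0,0],0]
    - [[0,0,-1],[0,0,0],0]
    - [[0,0,-1],[0,0,0],0]
    - [[0,0,-1],[0,0,0],0]
    - [[-0.7,-1,0],[0,0,0],0]
    - [[-0.7,-1,0],[0,0,0],0]
    - [[-0.7,-1,0],[0,0,0],0]
    - [[-0.7,-1,0],[0,0,0],0]
    - [[-0.7,-1,0],[0,0,0],0]
    - [[-0.7,-1,0],[0,0,0],0]
    - [[0,0,0],[0,0,0],0]

```text
time_s: 8.12
position: [0.4703, 0.1188, 0.1739]
tcp_rot: [[1.0, 0.002, -0.009], [0.002, -1.0, 0.002], [-0.009, -0.002, -1.0]]
force: [-0.3, -0.8, -0.6]
opening: 0.908
grasp_force: 0.0
```

```bash
python3 - <<'E'
from h import *
c=capture("wrist");save(c,"w3.png");find(c)
c=capture("top");find(c);cv2.imwrite("pics/t3.png",cv2.resize(c["img"][160:340,200:440,::-1],(800,600)))
E
```

```text
squeeze 0.93 [0.4719 0.1196 0.016 ] [326. 220.]
jaw_back 0.77 [ 0.6051 -0.0357  0.016 ] [510.  66.]
pad_face 0.62 [ 0.6033 -0.003   0.016 ] [471.  69.]
block_mid 0.92 [ 0.4274 -0.0509  0.02  ] [500. 265.]
block_mid 0.8 [0.6011 0.0269 0.02  ] [437.  71.]
block_mid 0.72 [0.6052 0.2406 0.02  ] [181.  65.]
block 0.8 [0.5998 0.0252 0.    ] [432.  76.]
block 0.8 [ 0.4268 -0.0522  0.    ] [492. 259.]
block 0.8 [0.4824 0.255  0.    ] [189. 206.]
squeeze 0.72 [ 0.7411 -0.2378  0.016 ] [453. 146.]
squeeze 0.69 [0.4629 0.1242 0.016 ] [254. 292.]
squeeze 0.49 [0.5988 0.0254 0.016 ] [311. 218.]
jaw_back 0.64 [0.4676 0.1173 0.016 ] [257. 289.]
jaw_back 0.59 [ 0.6038 -0.0371  0.016 ] [345. 216.]
pad_face 0.55 [ 0.6012 -0.0068  0.016 ] [328. 217.]
pad_face 0.28 [0.749  0.0965 0.016 ] [274. 139.]
block_mid 0.84 [ 0.4312 -0.0515  0.02  ] [352. 311.]
block_mid 0.81 [0.3532 0.0463 0.02  ] [296. 355.]
block_mid 0.66 [0.5941 0.0239 0.02  ] [311. 220.]
handle 0.34 [ 0.7466 -0.1299  0.    ] [394. 145.]
block 0.85 [ 0.4276 -0.0518  0.    ] [352. 313.]
block 0.68 [0.5997 0.0301 0.    ] [308. 219.]
block 0.64 [0.3521 0.0467 0.    ] [296. 356.]
```

View pics/w3.png

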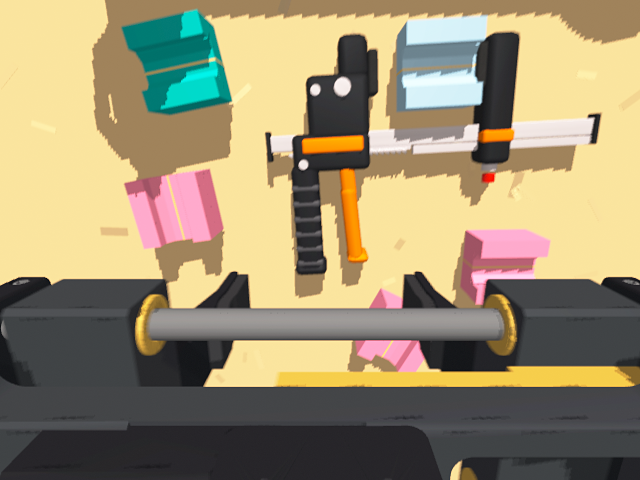

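View pics/t3.png

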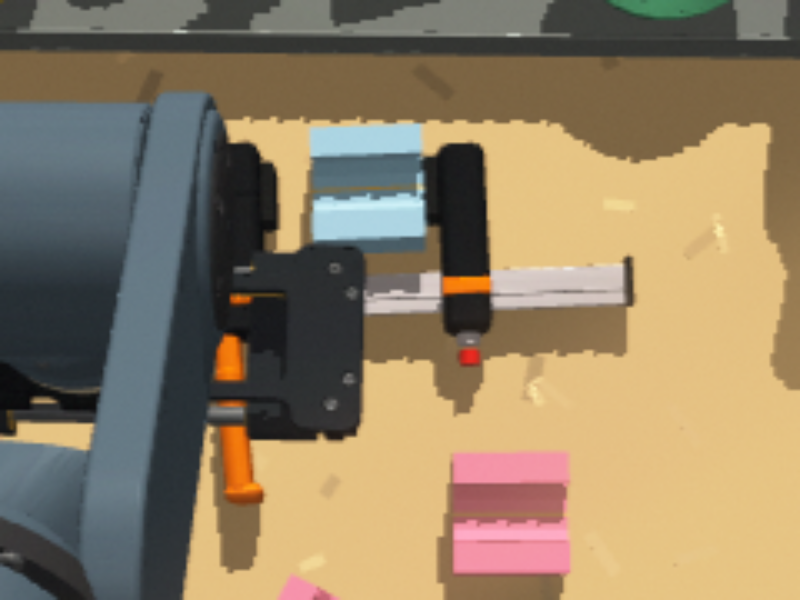

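The wrist view shows handle and trigger at (310–355,215), with the bar tilted about 2° from (270,147) to (597,128). The catch is at (488,177) with its red tip close to the jaw, and the block lies between the pads. The top crop shows the same. I'll align, descend and make the first stroke.

Call:
move_arm:
  increments:
    - [[0.1,0,0],[0,0,-0.015],0]
    - [[0,0,1],[0,0,0],0]
    - [[0,0,1],[0,0,0],0]
    - [[0,0,1],[0,0,0],0]
    - [[0,0,1],[0,0,0],0]
    - [[0,0,1],[0,0,0],0]
    - [[0,0,0.55],[0,0,0],0]
    - [[0,0,0],[0,0,0],0]
    - [[0,0,0],[0,0,0],1]
    - [[0,0,0],[0,0,0],1]
    - [[0,0,0],[0,0,0],1]
    - [[0,0,0],[0,0,0],1]
    - [[0,0,0],[0,0,0],1]
    - [[0,0,0],[0,0,0],1]
    - [[0,0,0],[0,0,0],1]
    - [[0,0,0],[0,0,0],1]

```text
time_s: 10.25
position: [0.4799, 0.1163, 0.0094]
tcp_rot: [[1.0, 0.03, 0.001], [0.03, -1.0, 0.001], [0.001, -0.001, -1.0]]
force: [-0.3, 5.2, 6.6]
opening: 0.475
grasp_force: 27.0
```

Call:
move_arm:
  increments:
    - [[0,0,0],[0,0,0],1]
    - [[0,0,0],[0,0,0],1]
    - [[0,0,0],[0,0,0],1]

```text
time_s: 10.5
position: [0.4799, 0.1163, 0.0094]
tcp_rot: [[1.0, 0.03, 0.001], [0.03, -1.0, 0.001], [0.001, -0.001, -1.0]]
force: [-1.2, 5.2, 5.7]
opening: 0.474
grasp_force: 30.0
```

Call:
move_arm:
  increments:
    - [[0,0,0],[0,0,0],0.08]
    - [[0,0,0],[0,0,0],0.08]
    - [[0,0,0],[0,0,0],0.08]
    - [[0,0,0],[0,0,0],0.08]
    - [[0,0,0],[0,0,0],0.08]
    - [[0,0,0],[0,0,0],0.08]
    - [[0,0,0],[0,0,0],0.08]

```text
time_s: 11.08
position: [0.4805, 0.1151, 0.008]
tcp_rot: [[1.0, 0.03, 0.0], [0.03, -1.0, 0.0], [0.0, -0.0, -1.0]]
force: [-0.5, 0.1, -0.3]
opening: 0.884
grasp_force: 0.0
```

```bash
python3 - <<'E'
from h import *
c=capture("scene");find(c);cv2.imwrite("pics/s4.png",cv2.resize(c["img"][180:330,220:420,::-1],(800,600)))
E
```

```text
jaw_back 0.81 [ 0.6114 -0.0403  0.016 ] [311. 281.]
pad_face 0.44 [0.7612 0.2387 0.016 ] [507. 292.]
pad_face 0.43 [ 0.6053 -0.0111  0.016 ] [326. 274.]
pad_face 0.23 [0.4839 0.0993 0.016 ] [353. 221.]
block_mid 0.97 [0.3678 0.0367 0.02  ] [300. 196.]
block_mid 0.87 [0.6024 0.0321 0.02  ] [349. 264.]
block_mid 0.77 [0.6021 0.2329 0.02  ] [448. 236.]
block 0.97 [0.4779 0.2533 0.    ] [419. 208.]
block 0.9 [0.3562 0.0468 0.    ] [303. 200.]
block 0.87 [0.5975 0.0302 0.    ] [346. 272.]
```

View pics/s4.png

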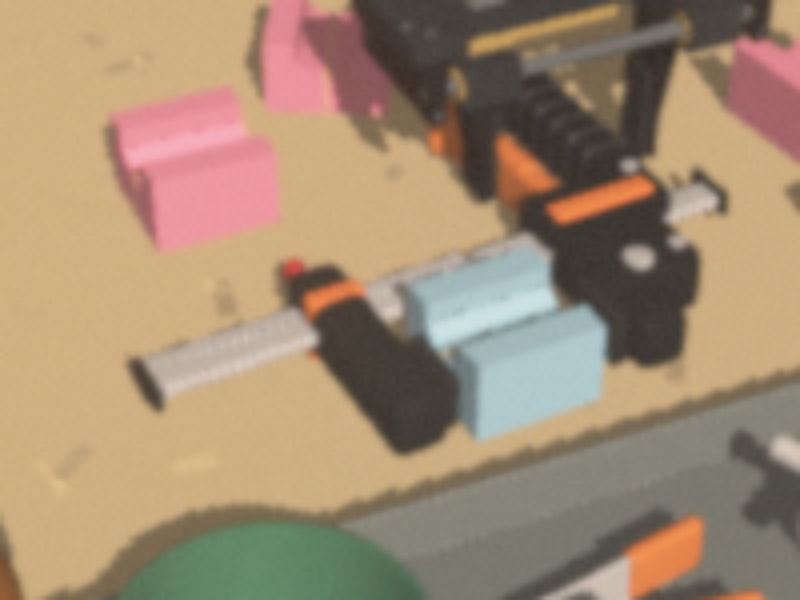

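The crop shows the gripper straddling handle and trigger, the clamp flat, the jaw caught with its red tip at (293,268), and the block between the pads. The first stroke was full, with the opening at 41 mm. I'll go on pumping; each call ends with the gripper closed.

Call:
move_arm:
  increments:
    - [[0,0,0],[0,0,0],0.08]
    - [[0,0,0],[0,0,0],1]
    - [[0,0,0],[0,0,0],1]
    - [[0,0,0],[0,0,0],1]
    - [[0,0,0],[0,0,0],1]
    - [[0,0,0],[0,0,0],1]
    - [[0,0,0],[0,0,0],1]
    - [[0,0,0],[0,0,0],1]
    - [[0,0,0],[0,0,0],1]

```text
time_s: 12.23
position: [0.4798, 0.1156, 0.008]
tcp_rot: [[1.0, 0.03, -0.001], [0.03, -1.0, 0.0], [-0.001, -0.001, -1.0]]
force: [-1.3, 3.3, 0.1]
opening: 0.476
grasp_force: 30.0
```

Call:
move_arm:
  increments:
    - [[0,0,0],[0,0,0],0.08]
    - [[0,0,0],[0,0,0],0.08]
    - [[0,0,0],[0,0,0],0.08]
    - [[0,0,0],[0,0,0],0.08]
    - [[0,0,0],[0,0,0],0.08]
    - [[0,0,0],[0,0,0],0.08]
    - [[0,0,0],[0,0,0],0.08]
    - [[0,0,0],[0,0,0],0.08]
    - [[0,0,0],[0,0,0],1]
    - [[0,0,0],[0,0,0],1]
    - [[0,0,0],[0,0,0],1]
    - [[0,0,0],[0,0,0],1]
    - [[0,0,0],[0,0,0],1]
    - [[0,0,0],[0,0,0],1]
    - [[0,0,0],[0,0,0],1]
    - [[0,0,0],[0,0,0],1]

```text
time_s: 13.57
position: [0.48, 0.1157, 0.0081]
tcp_rot: [[1.0, 0.03, -0.0], [0.03, -1.0, 0.0], [-0.0, -0.0, -1.0]]
force: [-0.4, 3.5, 1.4]
opening: 0.475
grasp_force: 30.0
```

Call:
move_arm:
  increments:
    - [[0,0,0],[0,0,0],0.08]
    - [[0,0,0],[0,0,0],0.08]
    - [[0,0,0],[0,0,0],0.08]
    - [[0,0,0],[0,0,0],0.08]
    - [[0,0,0],[0,0,0],0.08]
    - [[0,0,0],[0,0,0],0.08]
    - [[0,0,0],[0,0,0],0.08]
    - [[0,0,0],[0,0,0],0.08]
    - [[0,0,0],[0,0,0],1]
    - [[0,0,0],[0,0,0],1]
    - [[0,0,0],[0,0,0],1]
    - [[0,0,0],[0,0,0],1]
    - [[0,0,0],[0,0,0],1]
    - [[0,0,0],[0,0,0],1]
    - [[0,0,0],[0,0,0],1]
    - [[0,0,0],[0,0,0],1]

```text
time_s: 14.9
position: [0.4798, 0.1158, 0.008]
tcp_rot: [[1.0, 0.03, -0.0], [0.03, -1.0, 0.001], [-0.0, -0.001, -1.0]]
force: [-1.1, 4.2, -0.2]
opening: 0.475
grasp_force: 29.2
```

```bash
python3 - <<'E'
from h import *
c=capture("scene");find(c,["jaw_back","pad_face","block_mid"]);cv2.imwrite("pics/s5.png",cv2.resize(c["img"][180:330,220:420,::-1],(800,600)))
E
```

```text
jaw_back 0.73 [ 0.6019 -0.0351  0.016 ] [312. 276.]
jaw_back 0.26 [ 0.7584 -0.1392  0.016 ] [286. 364.]
pad_face 0.46 [ 0.6011 -0.0021  0.016 ] [330. 271.]
block_mid 0.98 [0.4701 0.2639 0.02  ] [423. 197.]
block_mid 0.89 [0.597 0.237 0.02 ] [448. 234.]
block_mid 0.76 [0.3691 0.0364 0.02  ] [300. 196.]
```

View pics/s5.png

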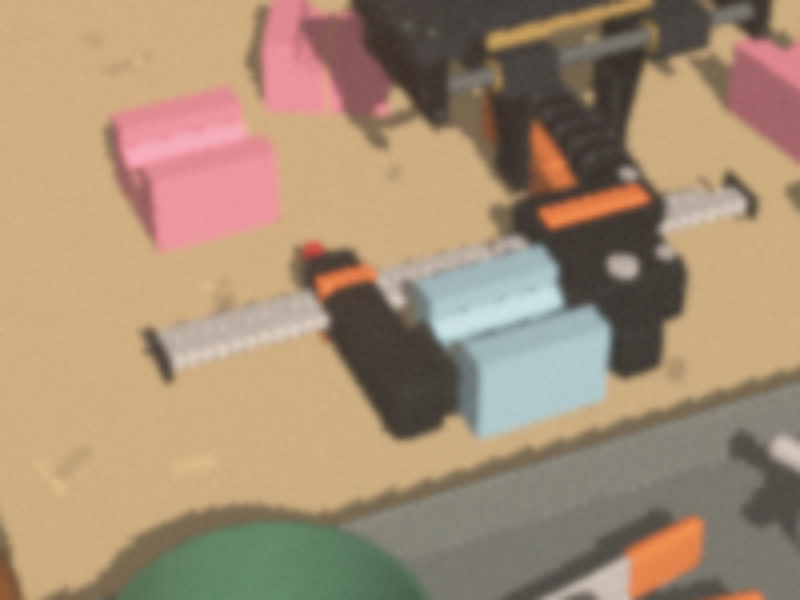

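The bar now sticks out further behind the head, at (750,195), and the gap to the head pad at (615,350) is nearly closed. More strokes are needed.

Call:
move_arm:
  increments:
    - [[0,0,0],[0,0,0],0.08]
    - [[0,0,0],[0,0,0],0.08]
    - [[0,0,0],[0,0,0],0.08]
    - [[0,0,0],[0,0,0],0.08]
    - [[0,0,0],[0,0,0],0.08]
    - [[0,0,0],[0,0,0],0.08]
    - [[0,0,0],[0,0,0],0.08]
    - [[0,0,0],[0,0,0],0.08]
    - [[0,0,0],[0,0,0],1]
    - [[0,0,0],[0,0,0],1]
    - [[0,0,0],[0,0,0],1]
    - [[0,0,0],[0,0,0],1]
    - [[0,0,0],[0,0,0],1]
    - [[0,0,0],[0,0,0],1]
    - [[0,0,0],[0,0,0],1]
    - [[0,0,0],[0,0,0],1]

```text
time_s: 16.43
position: [0.4797, 0.1159, 0.008]
tcp_rot: [[1.0, 0.03, -0.001], [0.03, -1.0, 0.001], [-0.001, -0.001, -1.0]]
force: [-0.8, 5.1, 0.5]
opening: 0.489
grasp_force: 28.6
```

```bash
python3 - <<'E'
from h import *
c=capture("scene");find(c,["jaw_back","pad_face","block_mid"]);cv2.imwrite("pics/s6.png",cv2.resize(c["img"][180:330,220:420,::-1],(800,600)))
E
```

```text
jaw_back 0.59 [ 0.6083 -0.0365  0.016 ] [313. 279.]
pad_face 0.62 [ 0.5978 -0.0039  0.016 ] [328. 270.]
block_mid 0.85 [ 0.4266 -0.0578  0.02  ] [265. 222.]
block_mid 0.82 [0.5987 0.0329 0.02  ] [348. 263.]
block_mid 0.58 [0.6045 0.2442 0.02  ] [454. 236.]
```

The opening is now 0.489, so the stroke is starting to fall short. One more stroke to see.

Call:
move_arm:
  increments:
    - [[0,0,0],[0,0,0],0.08]
    - [[0,0,0],[0,0,0],0.08]
    - [[0,0,0],[0,0,0],0.08]
    - [[0,0,0],[0,0,0],0.08]
    - [[0,0,0],[0,0,0],0.08]
    - [[0,0,0],[0,0,0],0.08]
    - [[0,0,0],[0,0,0],0.08]
    - [[0,0,0],[0,0,0],0.08]
    - [[0,0,0],[0,0,0],1]
    - [[0,0,0],[0,0,0],1]
    - [[0,0,0],[0,0,0],1]
    - [[0,0,0],[0,0,0],1]
    - [[0,0,0],[0,0,0],1]
    - [[0,0,0],[0,0,0],1]
    - [[0,0,0],[0,0,0],1]
    - [[0,0,0],[0,0,0],1]
    - [[0,0,0],[0,0,0],1]
    - [[0,0,0],[0,0,0],1]

```text
time_s: 18.13
position: [0.4797, 0.1156, 0.008]
tcp_rot: [[1.0, 0.03, -0.001], [0.03, -1.0, 0.0], [-0.001, -0.0, -1.0]]
force: [-0.3, 4.6, 1.0]
opening: 0.516
grasp_force: 28.4
```

```bash
python3 - <<'E'
from h import *
c=capture("scene");find(c,["jaw_back","pad_face","block_mid"]);cv2.imwrite("pics/s7.png",cv2.resize(c["img"][180:330,220:420,::-1],(800,600)))
E
```

```text
jaw_back 0.95 [ 0.5935 -0.0383  0.016 ] [308. 274.]
pad_face 0.36 [ 0.6    -0.0091  0.016 ] [326. 271.]
block_mid 0.89 [0.4819 0.2555 0.02  ] [423. 201.]
block_mid 0.88 [0.3612 0.0355 0.02  ] [298. 194.]
block_mid 0.76 [0.5995 0.0274 0.02  ] [345. 264.]
```

View pics/s7.png

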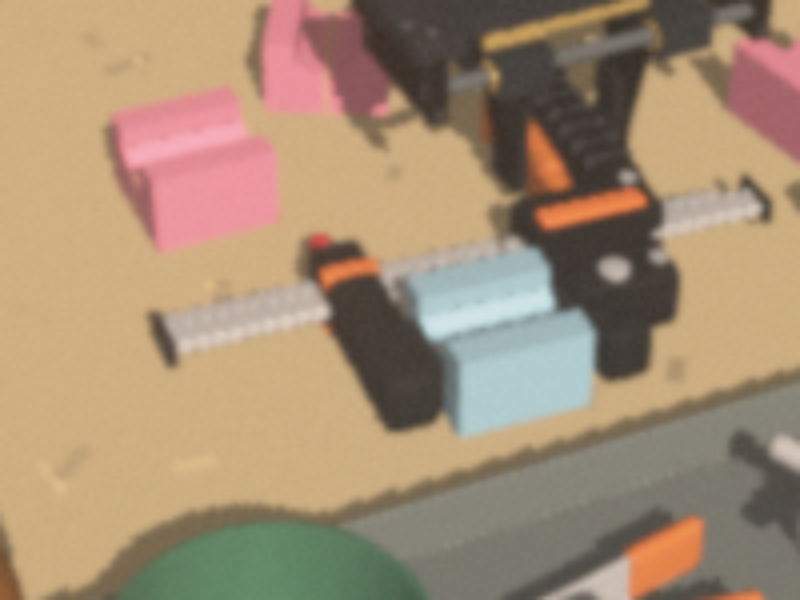

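The block now sits between both pads, from (440,380) to (595,345), and lies flat. The stroke stops short at 45 mm with 28 N of grip, so the clamp is tight. I'll hold briefly to confirm it is steady, then hand in.

Call:
move_arm:
  increments:
    - [[0,0,0],[0,0,0],1]
    - [[0,0,0],[0,0,0],1]
    - [[0,0,0],[0,0,0],1]
    - [[0,0,0],[0,0,0],1]
    - [[0,0,0],[0,0,0],1]
    - [[0,0,0],[0,0,0],1]

```text
time_s: 18.83
position: [0.4798, 0.1152, 0.008]
tcp_rot: [[1.0, 0.03, -0.001], [0.03, -1.0, 0.0], [-0.001, -0.0, -1.0]]
force: [-1.4, 5.1, 1.0]
opening: 0.522
grasp_force: 28.3
```

```bash
python3 -c "
from rig import *
s=read_state();print(s['opening'],s['grasp_force'])
print(hand_in())"
```

```text
0.5221405214793592 28.33758618508
the job is handed in; nothing more can be done
None
```

Handed in at about 19 s, verdict not reported: the tail jaw appears caught, and the block looks tight and flat between both pads, with the gripper still closed on handle and trigger at about 28 N, a little above the advised 14–25 N because the grip force is fixed.

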